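Bolt the coffee chest shut

TASK

The coffee chest's lid is being held ajar by its springy seal: press the lid shut with the bolt's upright handle, keep it down while you slide the bolt across into the staple, and then turn the handle all the way down into the notch, so that the chest stays bolted once you let go. Leave the spice jar, the glass and the cup standing where they are.

Things in the scene. Friction and masses are not known exactly. Their poses are not given: they have to be found in the camera images.
- chest: Dark wooden chest, fixed to the worktop, 170 (x) x 240 (y) x 110 mm high; origin at the centre of its underside, x pointing from its front to its back, y along its front towards the staple, z up. The top is split across: the part from y = +51 to +120 mm is fixed, the part from y = -120 to +48 mm is the lid.
- lid (a joint): Lid, hinged on a line along y at the chest's back edge (x = +85, z = +104 mm in the chest's frame). 0 = shut, flush with the fixed part; at the start its seal holds it at the stop, 0.09 rad (bolt about 12 mm up). Pushing it shut at the bolt takes up to about 6 N. Let go, it springs up again, unless the bolt is in the staple (it then stays within about 2 mm of shut).
- bolt (a joint): Travel of the barrel bolt along the lid towards the staple (chest +y), in m: 0 = drawn back, 0.070 = end. A round rod along y, 14 mm thick, tip rounded; with the lid shut its axis is at x = -50, z = +126 mm in the chest's frame. Its tip is at chest y = +40 mm + travel and meets the staple at y = +60 mm. With the lid ajar it strikes the staple. Sliding takes about 2 N.
- handle (a joint): Angle of the bolt's handle about the rod's axis: 0 = upright, 1.3 rad = all the way down towards the chest's front (-x), its stop. It stays where it is left (0.06 N m friction). The guide plate lets it lean at most about 0.18 rad forward until it stands at the notch. Once down in the notch, it stops the bolt from sliding.
- rod_mid (a point): Fixed point of the lid on the rod's axis (chest y = 0). Along the rod's front side stands a steel guide plate, up to 22 mm above the axis and 2.5 mm off the handle's 10 mm shank, with one notch 15 mm wide in y. The plate is adjustable: the notch lies at a travel between 0.042 and 0.058 m and must be seen or felt for (lean the handle forward lightly and try every 3 mm).
- knob (a point): Centre of the steel knob at the handle's end: a cylinder 23 mm thick and 28 mm long, its length along the chest's y, 62 mm from the rod's axis. It stands at chest y = -45 mm + travel. Its domed ends can be pinched from above, and it turns between the fingers as the handle swings. Upright with the lid shut it is at z = +188 mm, turned down at z = +143 mm, x = -110 mm (chest frame).
- staple (a point): Centre of the steel staple's opening on the fixed part of the top (chest x = -50, y = +68, z = +126 mm). The staple is 16 mm long in y; its bridge is 9 mm above this point, 2 mm above the rod when the lid is shut, its top 29 mm above the chest's top.
- spice_jar_mid (a point): Centre, half-way up, of a spice jar 46 mm across and 100 mm high that stands loose on the fixed part of the chest's top. Not to be disturbed.
- glass_mid (a point): Centre, half-way up, of a waisted drinking glass 62 mm across and 86 mm high on the worktop beside the chest. Not to be disturbed.
- cup_mid (a point): Near the centre, half-way up, of a small white cup, 65 x 93 x 50 mm, on the worktop behind the chest. Not to be disturbed.

How it is judged (in metres and radians):
On the way:
1. the lid is shut and the bolt has been slid into the staple, its handle still up (value of joint lid below 0.035 rad and value of joint bolt above 0.03 m and value of joint handle below 0.6 rad), for 0.1 s.
At the end, for the whole second after the job is handed in: The lid is shut (within 0.03 rad), the bolt is through the staple (travel over 37 mm), and its handle is turned down in the notch (over 1.1 of 1.3 rad) (value of joint lid below 0.03 rad and value of joint bolt above 0.037 m and value of joint handle above 1.1 rad); the robot touches nothing.
It fails at once if the spice jar is moved by more than 30 mm or knocked over (distance of spice_jar_mid from where it was at the start of the episode above 0.03 m or angle between spice_jar_mid's own z axis and vertical above 0.5 rad).
It fails at once if the glass is moved by more than 30 mm or knocked over (distance of glass_mid from where it was at the start of the episode above 0.03 m or angle between glass_mid's own z axis and vertical above 0.5 rad).
It fails at once if the cup is moved by more than 30 mm or knocked over (distance of cup_mid from where it was at the start of the episode above 0.03 m or angle between cup_mid's own z axis and vertical above 0.5 rad).
It also fails if it takes over 48 s, if anything falls off the work surface, if the arm or the gripper's body presses on something with over 40 N, if the wrist force passes 120 N, or if a joint passes its speed limit or range.

ROBOT

A 6-joint arm with a two-finger parallel gripper is mounted at the origin on a cart in front of the work surface, level with it; the furniture and walls round the work are solid. World frame = base frame: x ahead of the robot, y to its left, z up, the work surface at z = 0. Lengths are in mm, angles in rad, forces in N, time in s.
With the tool pointing down it reaches from about 325 to 900 mm from the base axis. Payload 3.5 kg.
Tool frame: the origin (TCP) lies on the centre line of the jaws, within the pads' length; the fingertips stand 19 mm ahead of it and the grasp point (between the pads) is the TCP; z points along the fingers, y is the line along which they close (so a half turn about z gives the same grasp; the last joint's range is limited). The gripper opens to 85 mm and grips with 20 to 120 N. Pads are 22 mm wide; open, the fingers measure 114 mm over their backs; the gripper's body (76 mm by 85 mm) begins 54 mm behind the grasp point. The pads swing forward as they close: fully open they stand 13 mm farther back than shut.
Start: joints at [1.13, 0.276, -0.026, 1.268, 0, 1.467], TCP at [207.139, 589.674, 250.313] pointing down, gripper open.
Joint ranges: [-3.12, 3.12], [-0.85, 1.88], [-1.08, 1.24], [-1.95, 2.15], [-1.57, 1.53], [-3.14, 3.14]. Speed limits (rad/s): [2.57, 2.57, 3.14, 3.14, 3.14, 3.14].

INTERFACE

Orientations are given as a unit quaternion [w, x, y, z].
In Python, from plant import state, optics, job, spotter gives the robot as it stands. The module is installed in compiled form; this text tells all that it offers.
- The arm moves only by the tool step_arm, never from a script. Its arguments are lists of equal length, an entry for each row: "hand": the opening, from 0 (shut) to 1 (fully open); "dp": the shift along the tool's x, y, z normalised to -1 to 1, where 1 is 400 mm, a list of three; "rotation": the turn, a rotation vector about the tool's x, y, z normalised to -1 to 1, where 1 is 120 degrees, a list of three. A call has 1 to 8 rows; each row shifts and turns the commanded pose from where the row before left it, along the tool's axes as they then stand; what a row does not reach is not made up. A row lasts 1/8 s, in which the tool goes at most 62.5 mm and 10.7 degrees, less where a joint would pass 70% of its speed; a pose out of reach is approached as far as the arm can. A call with a number of a shift or a turn outside -1 to 1 is refused whole. A call with a gripper value outside its range is refused whole. The fingers move at their own pace and stop on an object; the grip force is fixed at half the most. Time passes only in rows, so rows that do not move let the fingers close. It gives the time, the measured TCP pose, the force, the opening and the grip force at its end, in the units of the state.
- state(): the state, without advancing time (a new reading comes with each control period).
- optics.camera(name): name is "scene" or "top" or "wrist"; returns the picture (384x512x3 uint8, red, green, blue); there is no depth.
- optics.calibration(name): a dict with "camera_matrix" (3x3 intrinsics, pixels), "T" (4x4, takes a point from camera to world coordinates). Camera axes: x right, y up, looking along -z (the intrinsics and any distortion apply to the point x, -y, -z); pixel columns grow to the right and rows downward; lengths in mm; the calibration is good to about 2 mm. The wrist camera is an equidistant fisheye: a pixel r from the principal point sees the ray r / f radians off the axis. A picture is of the moment at which its call begins: read the wrist's pose just before it. calibration takes no time and is no camera call; for the wrist camera it gives the pose at the moment of the call.
- job.hand_in(): hands the job in; it is judged then, once.
Trained networks look in the newest picture that a camera, given by its name, has taken for a name from the list of things; names that differ only in an ending like _2 or _b are one class to them, and where a whole thing is asked for, a point or a joint stands for the part that bears it (a point fixed in the world has none). Each returns a list of dicts, best first, with "confidence" (0 to 1); they miss things now and then, are a little off and sometimes report something else, mostly with a low value. They report only what shows in the picture. A call takes as long as a camera call.
- spotter.silhouettes(camera, thing): "pixels" (384x512 bool, what is visible of it) and "bbox" ([left, top, width, height] in pixels, round what is visible of it).
- spotter.landmark_of(camera, thing): "point" ([column, row] in pixels: a listed point, or the origin of a listed thing).
The state is a dict: "t": time; "joint_positions": joint angles; "qvel": joint speeds; "tau": joint torques, N m; "eef_pos": TCP position; "ee_rot": TCP orientation; "contact_force": force on the tool from outside, world axes, zero at the start; "moment": the same for the moment, N m; "gripper_width": finger opening in mm; "gripper_force": force on a finger pad.
Only numpy, scipy, OpenCV 4.12 (cv2) and the standard library are available. Lean on these libraries where they do the work, as an engineer would, in place of code of your own. Each camera call takes 0.05 s, during which the arm holds its last target. There are 200 camera calls.

## Working session

There is one attempt and no reset: what is moved stays moved. The work goes in short steps, Python scripts to look and compute and a tool call to move; the robot and the scene stay as the last step left them, time stands still between calls to the robot, and variables do not carry over. Pictures are saved under pics/ and viewed, at most 10 in all, crops included, and the job is handed in when it is done.

Besides the shell and the picture viewer there is one more tool, called after "Call:" by a JSON object that holds its "op" and its "data", one argument or row to a line. step_arm: Moves the arm, as the interface text tells. Scaled input: -1 to 1 covers 400 mm each way for a shift and 120 degrees each way for a turn. Its arguments: {"type":"object","properties":{"hand":{"type":"array","items":{"type":"number"}},"dp":{"type":"array","items":{"type":"array","items":{"type":"number"}}},"rotation":{"type":"array","items":{"type":"array","items":{"type":"number"}}}},"required":["hand","dp","rotation"]}

```bash
mkdir -p pics; cat > h.py <<'E'
import numpy as np, cv2
from plant import state, optics, job, spotter
from scipy.spatial.transform import Rotation as R
def ray(cal,p):
    K=np.array(cal["camera_matrix"]);T=np.array(cal["T"])
    d=np.array([(p[0]-K[0,2])/K[0,0],-(p[1]-K[1,2])/K[1,1],-1.]);d=T[:3,:3]@(d/np.linalg.norm(d))
    return T[:3,3],d
def proj(cal,X):
    K=np.array(cal["camera_matrix"]);T=np.array(cal["T"])
    c=T[:3,:3].T@(np.asarray(X,float)-T[:3,3]); return np.array([K[0,2]+K[0,0]*c[0]/-c[2],K[1,2]+K[1,1]*-c[1]/-c[2]])
def atz(cal,p,z):
    o,d=ray(cal,p);return o+d*(z-o[2])/d[2]
def tri(rs):
    A=sum(np.eye(3)-np.outer(d,d) for o,d in rs);b=sum((np.eye(3)-np.outer(d,d))@o for o,d in rs);return np.linalg.solve(A,b)
E
python3 - <<'E'
from h import *
np.set_printoptions(precision=1,suppress=True)
ims={c:optics.camera(c) for c in("scene","top")}
for c in ims: cv2.imwrite(f"pics/{c}0.png",cv2.cvtColor(ims[c],cv2.COLOR_RGB2BGR)); print(c,np.array(optics.calibration(c)["T"]))
for n in["chest","rod_mid","knob","staple","spice_jar_mid","glass_mid","cup_mid"]:
    rs=[]
    for c in ims:
        l=spotter.landmark_of(c,n)
        if l: rs.append(ray(optics.calibration(c),l[0]["point"])); print(n,c,[(np.array(q["point"]),round(q["confidence"],2)) for q in l[:2]])
    if len(rs)==2: print("   ",tri(rs))
print(state())
E
```

```text
scene [[   0.9    0.2   -0.4  287.9]
 [  -0.5    0.5   -0.8 -629.4]
 [   0.     0.8    0.5  594.8]
 [   0.     0.     0.     1. ]]
top [[ -0.    1.   -0.1 500.3]
 [ -1.   -0.    0.   37.3]
 [  0.    0.1   1.  996.7]
 [  0.    0.    0.    1. ]]
chest scene [(array([226.7, 229.5]), 0.81)]
chest top [(array([240.1, 206.5]), 0.87)]
    [584.1  83.8  -1.2]
rod_mid scene [(array([208.3, 189.8]), 0.78)]
rod_mid top [(array([235.4, 220. ]), 0.89)]
    [540.6  89.1 136.7]
knob scene [(array([206.7, 169. ]), 0.71)]
knob top [(array([252.4, 221.1]), 0.57)]
    [530.1  48.9 217.9]
staple scene [(array([200. , 181.2]), 0.83)]
staple top [(array([204.5, 212.9]), 0.87)]
    [553.6 167.  119.4]
spice_jar_mid scene [(array([230.2, 161.4]), 0.87)]
spice_jar_mid top [(array([206.5, 178. ]), 0.92)]
    [635.3 154.1 166.6]
glass_mid scene [(array([237.6, 259.9]), 0.86), (array([265.1, 206.1]), 0.22)]
glass_mid top [(array([305.9, 220.3]), 0.91), (array([231.7, 153.9]), 0.33)]
    [537.8 -89.4  48. ]
cup_mid scene [(array([267.5, 209.6]), 0.5)]
cup_mid top [(array([230. , 153.5]), 0.82)]
    [731.5 110.2   3.8]
{'t': 0.8, 'joint_positions': array([ 1.1,  0.3, -0. ,  1.3,  0. ,  1.5]), 'qvel': array([0., 0., 0., 0., 0., 0.]), 'tau': array([ -0. , -44.5,  29.6,   0. ,   0. ,   0. ]), 'eef_pos': array([207.1, 589.7, 250.4]), 'ee_rot': array([0. , 0.2, 1. , 0. ]), 'contact_force': array([-0.6, -0.5,  0.6]), 'moment': array([-0., -0.,  0.]), 'gripper_force': 0.0, 'gripper_width': 85.43475130093891}
```

View pics/scene0.png

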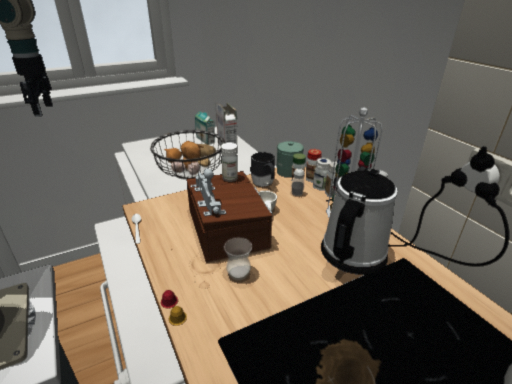

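View pics/top0.png

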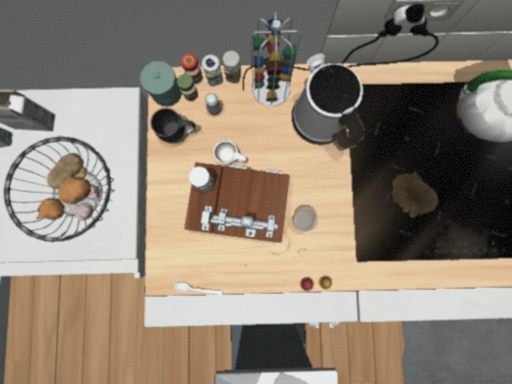

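The scene shows the chest at scene px (230,220), with the jar on its left end. In the top view the bolt runs along the chest's front, with the staple at (205,213), the knob near (250,221) and the glass at (305,219). Next I fit the chest pose from all the landmarks and the chest mask.

```bash
cat > fit.py <<'E'
from h import *
from scipy.optimize import least_squares
np.set_printoptions(precision=2,suppress=True)
for c in("scene","top"): im=optics.camera(c)
def lidp(p,a):
    p=np.array(p,float);h=np.array([85,0,104.]);q=p-h
    # lift front: rotate about y so that -x goes up
    return h+np.array([np.cos(a)*q[0]+np.sin(a)*q[2],q[1],-np.sin(a)*q[0]+np.cos(a)*q[2]])
P={"chest":[0,0,0],"rod_mid":lidp([-50,0,126],.09),"knob":lidp([-50,-45,188],.09),"staple":[-50,68,126]}
print(P)
obs=[]
for c in("scene","top"):
    cal=optics.calibration(c)
    for n in P:
        l=spotter.landmark_of(c,n)
        if l and l[0]["confidence"]>.4: obs.append((c,cal,n,np.array(l[0]["point"])))
def W(v,p): return np.array([v[0],v[1],0])+R.from_euler("z",v[2]).apply(p)
m=spotter.silhouettes("top","chest")[0]["pixels"].astype(np.uint8)
cal=optics.calibration("top")
cn,_=cv2.findContours(m,0,2);cn=max(cn,key=cv2.contourArea)
rect=cv2.boxPoints(cv2.minAreaRect(cn));w=np.array([atz(cal,q,110) for q in rect]);print("rect",rect.tolist(),w)
f=lambda v:np.concatenate([(proj(k,W(v,P[n]))-p)*(1 if c=="scene" else 1) for c,k,n,p in obs])
s=least_squares(f,[584,84,-.1],loss="soft_l1")
print(s.x,[(o[0],o[2],r) for o,r in zip(obs,f(s.x).reshape(-1,2))])
for n in P: print(n,W(s.x,P[n]))
im=cv2.cvtColor(optics.camera("top"),cv2.COLOR_RGB2BGR)
cv2.imwrite("pics/top1.png",cv2.resize(im[150:260,170:330],None,fx=5,fy=5,interpolation=2))
E
python3 fit.py
```

```text
{'chest': [0, 0, 0], 'rod_mid': array([-47.48,   0.  , 138.04]), 'knob': array([-41.9 , -45.  , 199.79]), 'staple': [-50, 68, 126]}
rect [[181.67811584472656, 230.28512573242188], [191.2728729248047, 158.8575439453125], [290.68798828125, 172.21182250976562], [281.09320068359375, 243.639404296875]] [[520.01 222.09 110.  ]
 [697.18 198.86 110.  ]
 [657.26 -48.86 110.  ]
 [482.   -19.17 110.  ]]
[584.92  84.45  -0.26] [('scene', 'chest', array([ 0.95, -1.25])), ('scene', 'rod_mid', array([-3.23, -2.16])), ('scene', 'staple', array([ 4.69, -2.14])), ('top', 'chest', array([-0.34, -0.06])), ('top', 'rod_mid', array([-0.45,  0.92])), ('top', 'knob', array([ 1.18, -0.12])), ('top', 'staple', array([1.23, 0.7 ]))]
chest [584.92  84.45   0.  ]
rod_mid [539.01  96.55 138.04]
knob [532.94  51.62 199.79]
staple [553.9  162.95 126.  ]
```

View pics/top1.png

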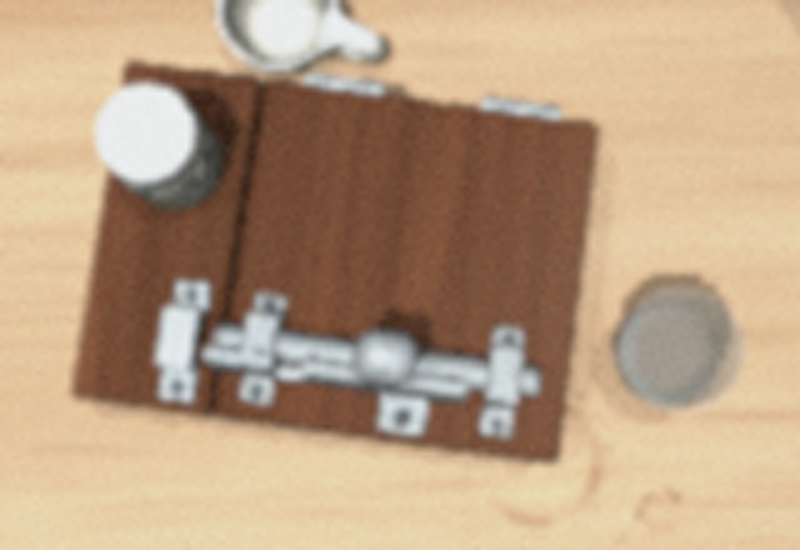

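The top crop shows the chest corners at crop px (75,395), (126,65), (598,122) and (557,460), with the staple at (178,340) and the knob at (388,355). The glass and cup are clear of the chest.

```bash
python3 - <<'E'
from h import *
from scipy.optimize import least_squares
np.set_printoptions(precision=2,suppress=True)
cal=optics.calibration("top")
P=[[-85,120,110],[85,120,110],[85,-120,110],[-84,-120,125],[-50,68,139],[-42,-45,210]]
p=np.array([[75,395],[126,65],[598,122],[557,460],[178,338],[386,353]])/5+[170,150]
W=lambda v,q:np.array([v[0],v[1],0])+R.from_euler("z",v[2]).apply(q)
f=lambda v:np.concatenate([proj(cal,W(v,q))-x for q,x in zip(P,p)])
s=least_squares(f,[584,84,-.1]);print(s.x,f(s.x).reshape(-1,2))
kn=W(s.x,[-42,-45,200]);print("knob",kn)
# target tool orientation: z down, y along chest y (either sign)
yaw=s.x[2]
st=state();T=R.from_quat(np.roll(st["ee_rot"],-1));print(st["ee_rot"],"\n",T.as_matrix())
for sg in(1,-1):
    y=sg*np.array([-np.sin(yaw),np.cos(yaw),0]);z=np.array([0,0,-1.]);x=np.cross(y,z)
    G=R.from_matrix(np.stack([x,y,z],1));print(sg,(T.inv()*G).as_rotvec(degrees=True))
print("dtool",T.inv().apply(kn-st["eef_pos"]))
E
```

```text
[586.08  86.98  -0.16] [[-2.1   0.63]
 [-1.07 -1.13]
 [-0.31  0.47]
 [-0.45  0.99]
 [-1.11  0.1 ]
 [ 4.49 -1.09]]
knob [537.38  49.33 200.  ]
[-0.    0.17  0.99 -0.  ] 
 [[-0.94  0.33 -0.  ]
 [ 0.33  0.94 -0.  ]
 [ 0.   -0.   -1.  ]]
1 [ -0.    -0.   -10.08]
-1 [ -0.     0.   169.92]
dtool [-490.65 -400.35   50.31]
```

Call:
{"op": "step_arm", "data": {
  "hand": [1,1,1,1,1,1,1,1],
  "dp": [
    [0,0,-0.05],
    [-0.074,-0.086,-0.02],
    [-0.074,-0.086,-0.02],
    [-0.074,-0.086,-0.02],
    [-0.074,-0.086,-0.02],
    [-0.074,-0.086,-0.02],
    [-0.074,-0.086,-0.02],
    [-0.074,-0.086,-0.02]
  ],
  "rotation": [
    [0,0,-0.083],
    [0,0,0],
    [0,0,0],
    [0,0,0],
    [0,0,0],
    [0,0,0],
    [0,0,0],
    [0,0,0]
  ]
}}

```text
t: 2.4
eef_pos: [372.9, 317.0, 326.8]
ee_rot: [0.0, 0.082, 0.997, 0.0]
contact_force: [0.2, 0.2, -0.3]
gripper_width: 85.5
gripper_force: 0.0
```

Call:
{"op": "step_arm", "data": {
  "hand": [1,1,1,1,1,1,1,1],
  "dp": [
    [-0.074,-0.086,0],
    [-0.074,-0.086,0],
    [-0.074,-0.086,0],
    [-0.074,-0.086,0],
    [-0.074,-0.086,0],
    [-0.074,-0.086,0],
    [-0.074,-0.086,0],
    [0,0,0]
  ],
  "rotation": [
    [0,0,0],
    [0,0,0],
    [0,0,0],
    [0,0,0],
    [0,0,0],
    [0,0,0],
    [0,0,0],
    [0,0,0]
  ]
}}

```text
t: 3.4
eef_pos: [538.7, 44.6, 326.0]
ee_rot: [0.0, 0.084, 0.996, -0.0]
contact_force: [-0.5, 0.4, -0.5]
gripper_width: 85.2
gripper_force: 0.0
```

```bash
cat >> h.py <<'E'
def wray(cal,p):
    K=np.array(cal["camera_matrix"]);T=np.array(cal["T"])
    u=np.array([(p[0]-K[0,2])/K[0,0],(p[1]-K[1,2])/K[1,1]]);th=np.linalg.norm(u);u=u/max(th,1e-9)
    return T[:3,3],T[:3,:3]@np.array([np.sin(th)*u[0],-np.sin(th)*u[1],-np.cos(th)])
def watz(cal,p,z):
    o,d=wray(cal,p);return o+d*(z-o[2])/d[2]
E
python3 - <<'E'
from h import *
np.set_printoptions(precision=1,suppress=True)
cal=optics.calibration("wrist");print(state());im=optics.camera("wrist");print(cal["T"],cal["camera_matrix"])
cv2.imwrite("pics/w0.png",cv2.cvtColor(im,cv2.COLOR_RGB2BGR))
for n,z in(("knob",200),("rod_mid",138),("staple",126),("chest",0)):
    for l in spotter.landmark_of("wrist",n)[:2]: print(n,l["point"],l["confidence"],watz(cal,l["point"],z))
E
```

```text
{'t': 3.4, 'joint_positions': array([-0. ,  0.1, -0.1,  1.4, -0. ,  0.1]), 'qvel': array([ 0., -0., -0.,  0.,  0.,  0.]), 'tau': array([ -1.2, -35. ,  30.7,  -0.3,  -0.2,  -0.1]), 'eef_pos': array([538.7,  44.6, 326. ]), 'ee_rot': array([ 0. ,  0.1,  1. , -0. ]), 'contact_force': array([-0.5,  0.4, -0.5]), 'moment': array([-0.1,  0. , -0. ]), 'gripper_force': 0.0, 'gripper_width': 85.18759326584542}
[[  0.2  -0.9  -0.3 468.7]
 [  1.    0.2   0.   57.1]
 [  0.   -0.3   1.  450.5]
 [  0.    0.    0.    1. ]] [[297.3   0.  254.8]
 [  0.  297.3 187.7]
 [  0.    0.    1. ]]
knob [274.1, 177.2] 0.97 [534.2  63.1 200. ]
rod_mid [296.8, 166.5] 0.89 [542.7  90.7 138. ]
rod_mid [272.9, 177.5] 0.16 [550.6  63.2 138. ]
staple [359.7, 160.6] 0.59 [550.2 166.6 126. ]
chest [286.2, 174.9] 0.93 [586.   87.2   0. ]
chest [371.3, 237.2] 0.59 [723.1 223.7   0. ]
```

View pics/w0.png

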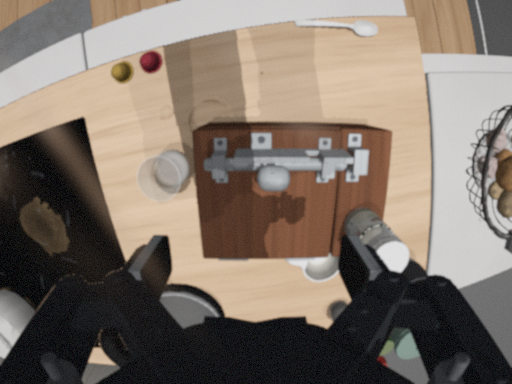

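Knob seen at (273,178) in the wrist view: about (535,62) in the world, so the bolt starts with some 8–10 mm of travel. Fingers will straddle it. I'll descend and pinch.

Call:
{"op": "step_arm", "data": {
  "hand": [1,1,1,1,1,1,1,1],
  "dp": [
    [0.012,0.04,0.05],
    [0,0,0.09],
    [0,0,0.09],
    [0,0,0.07],
    [0,0,0],
    [0,0,0],
    [0,0,0],
    [0,0,0]
  ],
  "rotation": [
    [0,0,0],
    [0,0,0],
    [0,0,0],
    [0,0,0],
    [0,0,0],
    [0,0,0],
    [0,0,0],
    [0,0,0]
  ]
}}

```text
t: 4.65
eef_pos: [536.1, 63.5, 207.7]
ee_rot: [0.001, 0.082, 0.997, 0.0]
contact_force: [-0.7, -0.4, 0.7]
gripper_width: 85.6
gripper_force: 0.0
```

```bash
python3 - <<'E'
from h import *
im=optics.camera("wrist");print(spotter.landmark_of("wrist","knob")[:1],state()["eef_pos"],state()["contact_force"])
cv2.imwrite("pics/w1.png",cv2.cvtColor(im,cv2.COLOR_RGB2BGR))
E
```

```text
[{'point': [250.4, 247.7], 'confidence': 0.71}] [535.76367113  63.43964457 207.13407982] [-0.04161215  0.1251558  -0.02190081]
```

View pics/w1.png

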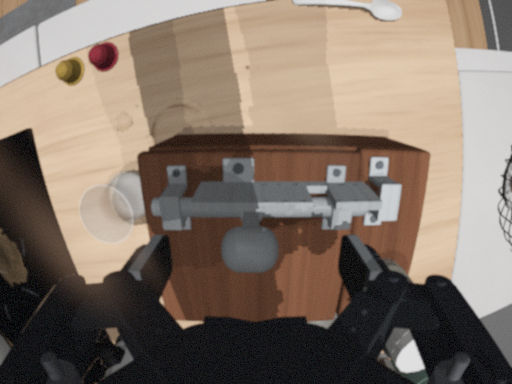

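The knob sits centred between the fingers, at px (250,248). The guide plate shows a bright gap near (317,188), which is possibly the notch. The staple is at (383,200).

```bash
python3 - <<'E'
from h import *
np.set_printoptions(precision=1,suppress=True)
cal=optics.calibration("wrist")
yaw=-.16;u=np.array([-np.sin(yaw),np.cos(yaw)])
for n,p,z in(("knob",(250,248),200),("staple",(387,200),139),("gap1",(308,188),158),("gap2",(327,188),158),("chestR",(428,152),110),("chestL",(140,152),124)):
    X=watz(cal,p,z);print(n,X,"chest",R.from_euler("z",-yaw).apply(X-[586,87,0]))
E
```

```text
knob [534.  62. 200.] chest [-47.3 -33.  200. ]
staple [546.3 160.7 139. ] chest [-50.9  66.4 139. ]
gap1 [521.3  99.7 158. ] chest [-65.9   2.2 158. ]
gap2 [523.2 111.7 158. ] chest [-65.9  14.3 158. ]
chestR [522.4 215.5 110. ] chest [-83.2 116.7 110. ]
chestL [484.5 -13.6 124. ] chest [ -84.2 -115.5  124. ]
```

Call:
{"op": "step_arm", "data": {
  "hand": [1,0.5,0,0,0,0,0,0],
  "dp": [
    [0.004,-0.002,0.016],
    [0,0,0],
    [0,0,0],
    [0,0,0],
    [0,0,0],
    [0,0,0],
    [0,0,0],
    [0,0,0]
  ],
  "rotation": [
    [0,0,0],
    [0,0,0],
    [0,0,0],
    [0,0,0],
    [0,0,0],
    [0,0,0],
    [0,0,0],
    [0,0,0]
  ]
}}

```text
t: 5.75
eef_pos: [533.6, 62.9, 200.1]
ee_rot: [0.0, 0.082, 0.997, -0.0]
contact_force: [-0.8, -0.9, 2.0]
gripper_width: 25.3
gripper_force: 58.8
```

Call:
{"op": "step_arm", "data": {
  "hand": [0,0,0,0,0,0],
  "dp": [
    [0.005,0,0.008],
    [0.005,0,0.008],
    [0.005,0,0.008],
    [0.005,0,0.008],
    [0,0,0],
    [0,0,0]
  ],
  "rotation": [
    [0,0,0],
    [0,0,0],
    [0,0,0],
    [0,0,0],
    [0,0,0],
    [0,0,0]
  ]
}}

```text
t: 6.5
eef_pos: [526.7, 64.1, 187.9]
ee_rot: [0.001, 0.082, 0.997, -0.0]
contact_force: [0.4, -1.0, 5.5]
gripper_width: 25.3
gripper_force: 59.1
```

```bash
python3 - <<'E'
from h import *
im=optics.camera("wrist");print(spotter.landmark_of("wrist","knob")[:1],state()["eef_pos"],state()["contact_force"],state()["moment"])
a=cv2.cvtColor(im,cv2.COLOR_RGB2BGR)
b=cv2.resize(a[110:330,100:440],None,fx=2,fy=2)
cv2.imwrite("pics/w2.png",b)
E
```

```text
[{'point': [253.9, 259.5], 'confidence': 0.82}] [526.65392704  64.12122018 187.90607283] [ 0.70695856 -2.21904666  5.11198417] [-0.31500238 -0.25198516 -0.0350187 ]
```

View pics/w2.png

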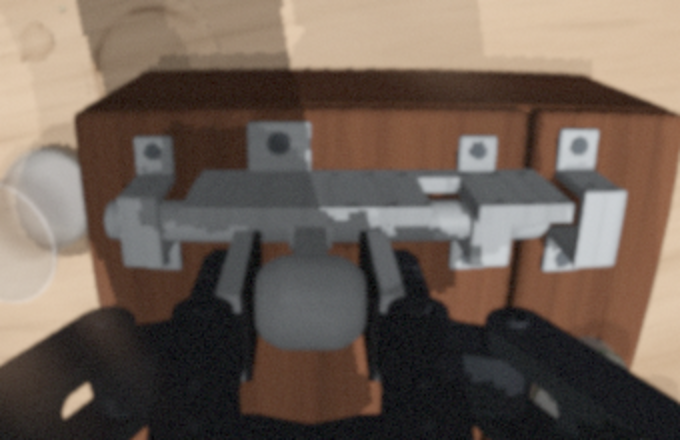

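The lid is now shut flush. The notch is plain at crop (420–460,183), with the shank at 310, about 45 mm away, and the rod tip is just short of the staple. I'll slide.

Call:
{"op": "step_arm", "data": {
  "hand": [0,0,0,0,0],
  "dp": [
    [0,0.012,0.003],
    [0,0.012,0],
    [0,0.012,0],
    [0,0.012,0],
    [0,0,0]
  ],
  "rotation": [
    [0,0,0],
    [0,0,0],
    [0,0,0],
    [0,0,0],
    [0,0,0]
  ]
}}

```text
t: 7.22
eef_pos: [530.7, 83.7, 187.8]
ee_rot: [0.002, 0.082, 0.997, 0.001]
contact_force: [0.3, -0.2, 9.3]
gripper_width: 25.5
gripper_force: 59.4
```

Call:
{"op": "step_arm", "data": {
  "hand": [0,0,0,0,0],
  "dp": [
    [0,0.012,0],
    [0,0.012,0],
    [0,0.012,0],
    [0,0.008,0],
    [0,0,0]
  ],
  "rotation": [
    [0,0,0],
    [0,0,0],
    [0,0,0],
    [0,0,0],
    [0,0,0]
  ]
}}

```text
t: 7.85
eef_pos: [533.5, 101.0, 187.8]
ee_rot: [0.002, 0.082, 0.997, 0.001]
contact_force: [-0.8, -0.9, 9.2]
gripper_width: 25.3
gripper_force: 59.4
```

```bash
python3 - <<'E'
from h import *
im=optics.camera("wrist");print(state()["eef_pos"],state()["contact_force"])
a=cv2.cvtColor(im,cv2.COLOR_RGB2BGR)
b=cv2.resize(a[130:300,140:400],None,fx=3,fy=3)
cv2.imwrite("pics/w3.png",b)
E
```

```text
[533.45857477 101.00423552 187.80961762] [-0.05331135 -1.13480039  9.86272771]
```

View pics/w3.png

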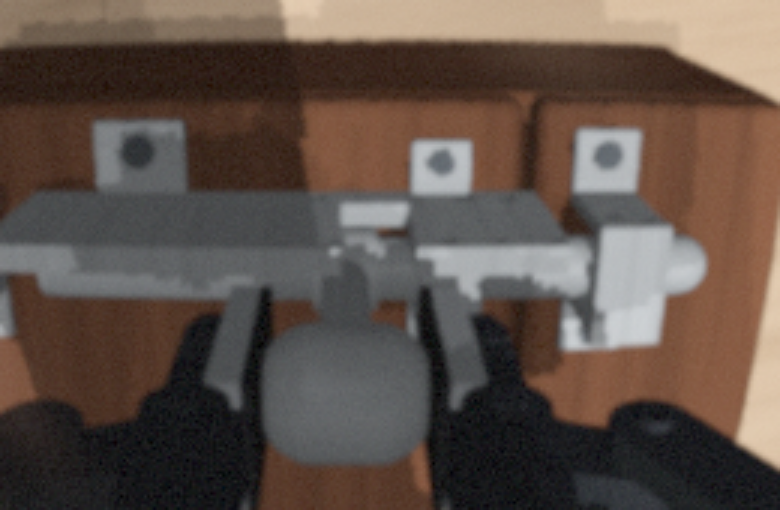

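The rod is through the staple. The shank is at column 346 and the notch spans 340–412 (centre 376), so about 6.5 mm remain. I'll slide that far and then lean the handle gently.

Call:
{"op": "step_arm", "data": {
  "hand": [0,0,0,0,0,0],
  "dp": [
    [0,0.008,0],
    [0,0.008,0],
    [0,0,0],
    [0.02,0,0],
    [0.02,0,0.005],
    [0,0,0]
  ],
  "rotation": [
    [0,0,0],
    [0,0,0],
    [0,0,0],
    [0,0,0],
    [0,0,0],
    [0,0,0]
  ]
}}

```text
t: 8.65
eef_pos: [516.2, 110.1, 183.9]
ee_rot: [-0.0, 0.082, 0.997, 0.001]
contact_force: [1.0, 1.8, 5.1]
gripper_width: 25.4
gripper_force: 59.1
```

Call:
{"op": "step_arm", "data": {
  "hand": [0,0,0,0],
  "dp": [
    [0.026,0,0.01],
    [0.024,0,0.014],
    [0.021,0,0.018],
    [0,0,0]
  ],
  "rotation": [
    [0,0,0],
    [0,0,0],
    [0,0,0],
    [0,0,0]
  ]
}}

```text
t: 9.15
eef_pos: [489.3, 114.4, 165.7]
ee_rot: [0.001, 0.082, 0.997, 0.0]
contact_force: [8.7, 1.5, -3.2]
gripper_width: 25.7
gripper_force: 59.5
```

Call:
{"op": "step_arm", "data": {
  "hand": [0,0,0,0,0,0],
  "dp": [
    [0.013,0,0.026],
    [0.01,0,0.024],
    [0.006,0,0.022],
    [0,0,0.01],
    [0,0,0.01],
    [0,0,0]
  ],
  "rotation": [
    [0,0,0],
    [0,0,0],
    [0,0,0],
    [0,0,0],
    [0,0,0],
    [0,0,0]
  ]
}}

```text
t: 9.9
eef_pos: [478.8, 117.4, 138.1]
ee_rot: [0.002, 0.081, 0.997, 0.002]
contact_force: [-13.9, -0.3, 52.4]
gripper_width: 25.4
gripper_force: 65.0
```

```bash
python3 - <<'E'
from h import *
for c in("scene","wrist"):
    im=optics.camera(c);k=optics.calibration(c);l=spotter.landmark_of(c,"knob")[:1];print(c,l)
a=cv2.cvtColor(im,cv2.COLOR_RGB2BGR);print(state()["eef_pos"],state()["contact_force"])
cv2.imwrite("pics/w4.png",cv2.resize(a[80:330,100:430],None,fx=2,fy=2))
E
```

```text
scene [{'point': [179.5, 189.2], 'confidence': 0.57}]
wrist [{'point': [251.7, 260.5], 'confidence': 0.69}]
[478.74020601 117.34277704 138.0714771 ] [-14.08639926   0.90484593  51.2189695 ]
```

View pics/w4.png

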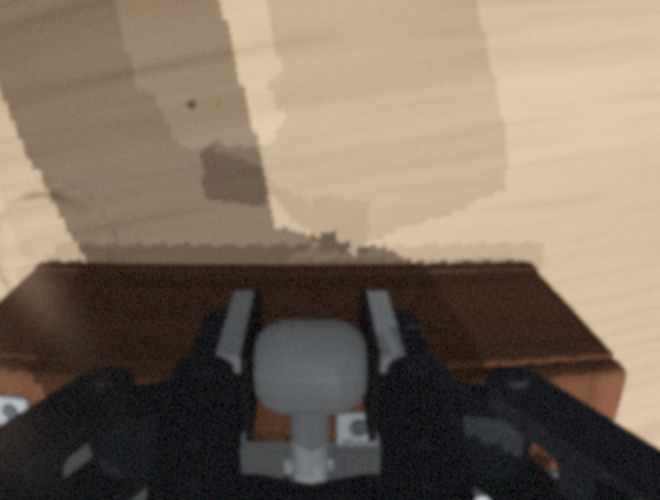

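The handle is down against its stop (knob at crop (310,365), shank in the notch). I'll ease off the force, open and back away.

Call:
{"op": "step_arm", "data": {
  "hand": [0,0,1,1,1,1,1,1],
  "dp": [
    [0,0,-0.008],
    [0,0,0],
    [0,0,0],
    [0,0,0],
    [0,0,0],
    [0,0,-0.05],
    [0,0,-0.1],
    [0,0,-0.1]
  ],
  "rotation": [
    [0,0,0],
    [0,0,0],
    [0,0,0],
    [0,0,0],
    [0,0,0],
    [0,0,0],
    [0,0,0],
    [0,0,0]
  ]
}}

```text
t: 11.1
eef_pos: [475.9, 115.8, 232.8]
ee_rot: [-0.002, 0.082, 0.997, -0.0]
contact_force: [0.2, 0.1, 0.2]
gripper_width: 85.2
gripper_force: 0.0
```

```bash
python3 - <<'E'
from h import *
k=optics.calibration("wrist");im=optics.camera("wrist");l=spotter.landmark_of("wrist","knob")[0];print(l,watz(k,l["point"],143))
yaw=-.16;print("chest",R.from_euler("z",-yaw).apply(watz(k,l["point"],143)-[586,87,0]),state()["contact_force"])
cv2.imwrite("pics/w5.png",cv2.cvtColor(im,cv2.COLOR_RGB2BGR))
E
```

```text
{'point': [255.0, 206.3], 'confidence': 0.7} [481.74217689 115.60836055 143.        ]
chest [-107.48400018   11.63278467  143.        ] [-0.0237968   0.82494328  0.30669491]
```

View pics/w5.png

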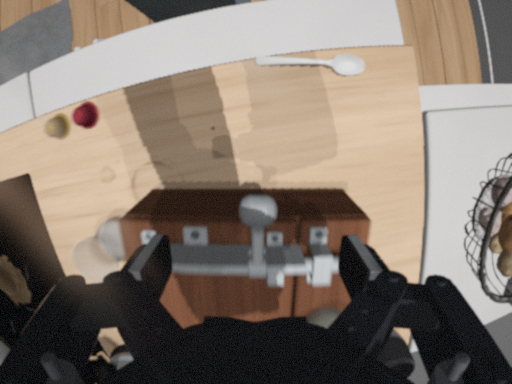

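The knob is at px (257,209), chest frame x ≈ -107, down in the notch. The rod is through the staple at (320,262), the lid is flush, and the gripper is clear.

```bash
python3 -c "
from plant import job;print(job.hand_in())"
```

```text
the job is handed in; nothing more can be done
None
```

The chest is bolted and the job is handed in, though no verdict came back. The last wrist picture, taken after letting go, shows the lid flush, the bolt through the staple and the handle down in the notch. The gripper was clear, and I saw no contact with the jar, glass or cup.

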